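# Third hand under the crossover pipe

## Robot

A 6-joint arm with a two-finger parallel gripper is mounted at the origin on the work surface. World frame = base frame: x ahead of the robot, y to its left, z up, the work surface at z = 0. Lengths are in mm, angles in degrees, forces in N, time in s.
With the tool pointing down it reaches from about 375 to 900 mm from the base axis. Payload 3.1 kg.
Tool frame: the origin (TCP) lies on the centre line of the jaws, within the pads' length; the fingertips stand 22 mm ahead of it and the grasp point (between the pads) lies 3 mm ahead of it (r.nose_length is the z of the fingertips in the tool frame, in mm); z points along the fingers, y is the line along which they close (so a half turn about z gives the same grasp; the last joint's range is limited). The gripper opens to 87 mm and grips with 3 to 60 N. Pads are 19 mm wide; open, the fingers measure 117 mm over their backs; the gripper's body (75 mm by 190 mm) begins 51 mm behind the grasp point.
Start: joints at [-83.566, 30.224, 82.088, -0, 67.689, -10.227], TCP at [179.223, -598.729, 244.548] pointing down, gripper open.
Joint ranges: [-176.69, 176.69], [-43.24, 126.21], [12.49, 139.97], [-82, 262], [0, 151.66], [-163.58, 163.58]. Speed limits (degrees/s): [159.86, 159.86, 180, 180, 180, 180].

## Interface

Orientations are given as a 3x3 rotation matrix whose columns are the frame's x, y, z axes.
In Python, from plant import r gives the robot as it stands.
- The arm moves only by the tool apply_moves, never from a script. Its arguments are lists of equal length, an entry for each row: "twist": the turn, a rotation vector about the tool's x, y, z in rad, a list of three; "offset": the shift along the tool's x, y, z in mm, a list of three; "hand": the closure, from -1 (fully open) to 1 (shut). In form: {"twist": [[wx, wy, wz], ...], "offset": [[dx, dy, dz], ...], "hand": [hand, ...]}. A call has 1 to 8 rows; each row is the pose to reach, as a shift and turn from the pose commanded when the call began, along the tool's axes at that moment; what a row does not reach only later rows make up. A row lasts 1/10 s, in which the tool goes at most 50 mm and 8.59 degrees, less where a joint would pass 70% of its speed; a pose out of reach is approached as far as the arm can. A call with a gripper value outside its range is refused whole. The fingers move at their own pace and stop on an object; the grip force is fixed at half the most. Time passes only in rows, so rows that repeat a pose let the fingers close. It gives the time, the measured TCP pose, the force, the opening and the grip force at its end, in the units of the state.
- r.get_state(): the state, without advancing time (a new reading comes with each control period).
- r.snapshot(name): name is "side" or "top" or "wrist"; returns the picture (400x640x3 uint8, red, green, blue); there is no depth.
- r.camera_info(name): a dict with "K" (3x3 intrinsics, pixels), "k1" (the pictures are not rectified: a ray, as slopes to the right and down, at radius r is drawn at 1 + k1 r^2 times it, then the intrinsics apply), "pose" (4x4, takes a point from camera to world coordinates). Camera axes: x right, y up, looking along -z (the intrinsics and any distortion apply to the point x, -y, -z); pixel columns grow to the right and rows downward; lengths in mm; the calibration is good to about 2 mm. A picture is of the moment at which its call begins: read the wrist's pose just before it. camera_info takes no time and is no camera call; for the wrist camera it gives the pose at the moment of the call.
- r.sign_off(): hands the job in; it is judged then, once.
Trained networks look in the newest picture that a camera, given by its name, has taken for a name from the list of things; names that differ only in an ending like _2 or _b are one class to them, and where a whole thing is asked for, a point or a joint stands for the part that bears it (a point fixed in the world has none). Each returns a list of dicts, best first, with "score" (0 to 1); they miss things now and then, are a little off and sometimes report something else, mostly with a low value. They report only what shows in the picture. A call takes as long as a camera call.
- r.outline_of(query, camera): "mask" (400x640 bool, what is visible of it) and "pixel" ([row, column] in pixels, amid what is visible of it).
The state is a dict: "time_s": time; "joint_pos": joint angles; "joint_velocities": joint speeds; "effort": joint torques, N m; "ee_pos": TCP position; "orientation": TCP orientation; "ft_force": force on the tool from outside, world axes, zero at the start; "moment": the same for the moment, N m; "finger_gap": opening from 0.0 (shut) to 1.0 (fully open); "grasp_force": force on a finger pad.
Only numpy, scipy, OpenCV 4.12 (cv2) and the standard library are available. Lean on these libraries where they do the work, as an engineer would, in place of code of your own. Each camera call takes 0.05 s, during which the arm holds its last target. There are 200 camera calls.

## Task

Bring the blue support bracket in front of the inlet valves and slide it in low and flat over the mat, nose first, between the two valves and under the crossover pipe until its nose butts squarely and centrally against the yellow sprung buffer plate, then push with a steady 10 N or so (6 to 14 N is fine) so that the plumber can screw it down: hold it like that for two seconds and finish still holding and pushing, do not let go. Never ram the buffer to the end of its travel, do not turn the little red shutoff knob on the pipe, and leave the other things on the mat where they are.

Things in the scene. Friction and masses are not known exactly. Their poses are not given: they have to be found in the camera images.
- bracket: Blue plastic bracket, about 0.25 kg, flat on the mat left or right of the valves: foot 180 (x) x 56 (y) x 12 mm with an upright square grip post 24 x 24 mm, its top 78 mm above the mat. Origin on the foot's underside below the post; x points to the nose (foot spans x -35 to +145 mm), z up. Starts with its nose away from the robot, within about 0.5 rad
- bracket_grip (a point): point on the axis of the bracket's grip post, 60 mm above its underside (18 mm below the post's top)
- bracket_nose (a point): middle of the lower front edge of the bracket's foot (its nose), 145 mm ahead of the post
- manifold: The fixed inlet valve assembly. Origin on the mat's surface (the rib tops, 5 mm above the table) under the middle of the crossover pipe; x (away from the robot, up to 0.2 rad off straight ahead) is the way the bracket goes in, z up. Behind the pipe stand the buffer plate and a dark steel back block (x 96 to 114 mm, 50 mm tall)
- valve_left (a point): top of the left brass valve, 86 mm above the mat, at y = +58 mm of the assembly. Valve body 36 mm diameter, floor flange 40 mm; a red side handwheel reaches out to y = +96 mm, 81 mm above the mat
- valve_right (a point): top of the right brass valve, at y = -58 mm, the same mirrored with a blue handwheel. The valves' floor flanges leave 76 mm free between them for the bracket's foot
- pipe_mid (a point): middle of the copper crossover pipe that joins the valves along y, 62 mm above the mat; 47 mm clear underneath. The red shutoff knob stands on it, its top 100 mm above the mat
- buffer: Yellow buffer plate behind the pipe, 10 x 90 x 40 mm tall, sprung along the assembly's x. Origin at mat level in the middle of its front face (towards the robot), at rest at x = 50 mm of the assembly. It moves in up to 26 mm and springs back: yields at 3.5 N, then 0.7 N per mm (6 N at 3.6 mm, 10 N at 9.3 mm, 14 N at 15 mm)
- knob_tip (a point): one end of the 34 mm bar grip of the small red shutoff knob that sits on the crossover pipe's middle, 17 mm from its vertical axis, 95 mm above the mat; turns freely if knocked
- dispenser: white flip-cap dispenser bottle, 60 mm diameter, 150 mm tall, standing; a bystander, to be left alone. Origin at the centre of its underside
- funnel: orange funnel standing mouth down, 110 mm diameter, 110 mm tall; a bystander, to be left alone. Origin at the centre of its underside
- sink_guard: round steel mesh sink guard, 86 mm diameter, 16 mm tall; a bystander, to be left alone. Origin at the centre of its underside
- scrub_brush: green scrub brush, 150 x 50 x 68 mm, bristles down; a bystander, to be left alone. Origin at the centre of its underside
- spanner: steel spanner, 180 mm long, lying flat, a bystander, to be left alone. Origin under its middle, x along it
- screwdriver: red-handled screwdriver, 200 mm long, lying flat, a bystander, to be left alone. Origin under its middle, x along it
- tape_roll: white roll of thread tape, 54 mm diameter, 18 mm tall; a bystander, to be left alone. Origin at the centre of its underside

How it is judged:
By the outcome, as a careful person would: the job done as asked, in the order asked, and still so for the second after the job is handed in, while the arm keeps its last pose, push and grip.
It also fails if it takes over 54 s, if anything falls off the work surface, if the arm or the gripper's body presses on something with over 40 N, if the wrist force passes 120 N, or if a joint passes its speed limit or range.

## Working session

There is one attempt and no reset: what is moved stays moved. The work goes in short steps, Python scripts to look and compute and a tool call to move; the robot and the scene stay as the last step left them, time stands still between calls to the robot, and variables do not carry over. Pictures are saved under pics/ and viewed, at most 10 in all, crops included, and the job is handed in when it is done.

Besides the shell and the picture viewer there is one more tool, called after "Emit:" in YAML: its name, and indented under it one key for each argument. apply_moves: Moves the arm, as the interface text tells. Its arguments: {"type":"object","properties":{"twist":{"type":"array"},"offset":{"type":"array"},"hand":{"type":"array"}},"required":["twist","offset","hand"]}

```bash
ls; mkdir -p pics; python3 - <<'E'
from plant import r
import cv2
for n in ("top","side"):
    cv2.imwrite(f"pics/{n}0.png", r.snapshot(n)[:,:,::-1]); i=r.camera_info(n); print(n,i["K"],i["k1"],i["pose"])
    for q in ("bracket","manifold","valve_left","valve_right","buffer","knob_tip","pipe_mid"):
        print(q,[(round(d["score"],2),d["pixel"],int(d["mask"].sum())) for d in r.outline_of(q,n)[:2]])
s=r.get_state();print(s)
E
```

```text
pics
top [[440.64487766   0.         323.70606001]
 [  0.         440.64487766 198.35899276]
 [  0.           0.           1.        ]] -0.06717843499368883 [[-2.68265453e-03  9.94608157e-01 -1.03669755e-01  3.90061576e+02]
 [-9.99906870e-01 -4.05519100e-03 -1.30310075e-02 -1.12476166e+01]
 [-1.33811470e-02  1.03625142e-01  9.94526407e-01  1.40614273e+03]
 [ 0.00000000e+00  0.00000000e+00  0.00000000e+00  1.00000000e+00]]
bracket [(0.65, [177.6, 385.3], 901)]
manifold [(0.9, [143.1, 319.2], 1289)]
valve_left [(0.67, [147.8, 322.3], 1280)]
valve_right [(0.74, [147.9, 320.2], 1134)]
buffer [(0.67, [132.2, 322.8], 144)]
knob_tip [(0.64, [178.6, 386.0], 1061), (0.45, [148.8, 321.6], 68)]
pipe_mid [(0.86, [146.2, 318.6], 1234)]
side [[517.20307456   0.         328.18209615]
 [  0.         517.20307456 198.49246275]
 [  0.           0.           1.        ]] -0.06986700820213188 [[-9.80467931e-01  1.38305308e-01 -1.39836613e-01  3.69714306e+02]
 [-1.96599169e-01 -6.68930499e-01  7.16854765e-01  9.91041099e+02]
 [ 5.60384429e-03  7.30344871e-01  6.83055610e-01  1.04628209e+03]
 [ 0.00000000
[... 453 characters left out ...]
23e+01, -1.02259004e+01]), 'joint_velocities': array([-0.06986335,  0.06054023, -0.03005668,  0.00386118,  0.06137772,
       -0.00876845]), 'effort': array([-8.73347490e-04, -4.39951265e+01, -1.76978552e+01,  6.32781233e-02,
        5.02063497e-02, -1.56362074e-05]), 'ee_pos': array([ 179.20434056, -598.76237252,  244.58881298]), 'orientation': array([[ 9.58029422e-01,  2.86669892e-01, -2.93166076e-06],
       [ 2.86669890e-01, -9.58029417e-01, -1.05205527e-04],
       [-3.29678742e-05,  9.99495710e-05, -9.99999994e-01]]), 'ft_force': array([-0.35150349, -0.34266107,  0.03588441]), 'moment': array([-0.00792783,  0.00164151,  0.03709804]), 'grasp_force': 0.0, 'finger_gap': 1.001362260184913}
```

```bash
python3 - <<'E'
import cv2
a=cv2.imread("pics/top0.png")[90:250,220:480]; cv2.imwrite("pics/topc.png",cv2.resize(a,None,fx=3,fy=3,interpolation=2))
a=cv2.imread("pics/side0.png")[110:310,180:440]; cv2.imwrite("pics/sidec.png",cv2.resize(a,None,fx=3,fy=3,interpolation=2))
E
```

```text
(no output)
```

View pics/topc.png

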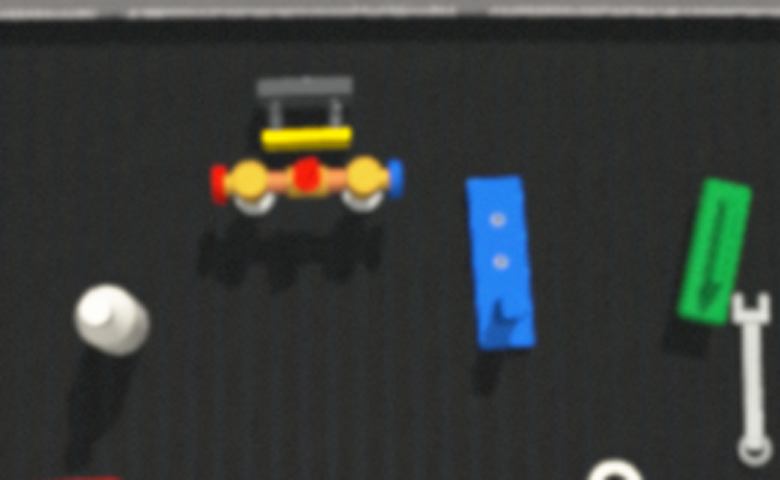

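View pics/sidec.png

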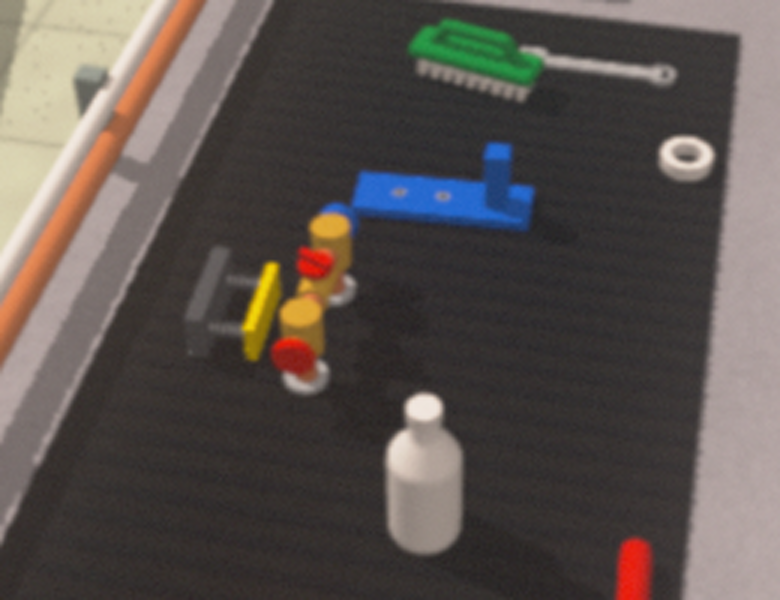

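The top crop shows the bracket nose corners at about (467,178) and (521,176), and the valves at (250,180) and (364,176). The buffer's front edge is at about (306,148). The side crop has the post top at (498,148) and the valve tops at (330,226) and (301,311). The space in front of the valves is clear, with the dispenser off to the left.

```bash
cat > h.py <<'E'
import numpy as np, cv2
from scipy.optimize import least_squares
from plant import r
def ray(info,px):
    K=info["K"]; d=((px[0]-K[0,2])/K[0,0],(px[1]-K[1,2])/K[1,1]); d=np.array(d); u=d.copy()
    for _ in range(20): u=d/(1+info["k1"]*(u@u))
    P=np.array(info["pose"]); v=P[:3,:3]@np.array([u[0],-u[1],-1]); return P[:3,3],v
def atz(info,px,z):
    o,v=ray(info,px); return o+v*(z-o[2])/v[2]
def tri(*ips):
    A=np.zeros((3,3));b=np.zeros(3)
    for i,p in ips:
        o,v=ray(i,p);v=v/np.linalg.norm(v);M=np.eye(3)-np.outer(v,v);A+=M;b+=M@o
    x=np.linalg.solve(A,b); return x
def proj(info,X):
    P=np.array(info["pose"]); c=(np.atleast_2d(X)-P[:3,3])@P[:3,:3]; s=np.c_[c[:,0]/-c[:,2],-c[:,1]/-c[:,2]]
    s=s*(1+info["k1"]*(s**2).sum(1,keepdims=True)); K=info["K"]; return np.c_[s[:,0]*K[0,0]+K[0,2],s[:,1]*K[1,1]+K[1,2]]
E
python3 - <<'E'
from h import *
np.set_printoptions(precision=1,suppress=True)
T=r.camera_info("top");S=r.camera_info("side");W=r.camera_info("wrist")
t=lambda x,y:((x+.5)/3+220-.5,(y+.5)/3+90-.5)
s=lambda x,y:((x+.5)/3+180-.5,(y+.5)/3+110-.5)
for c in((467,178),(521,176),(479,348),(535,345)): print("br",atz(T,t(*c),17))
print("post",tri((T,t(513,308)),(S,s(498,148))))
print("vL",tri((T,t(249,180)),(S,s(301,311)))," vR",tri((T,t(364,176)),(S,s(330,226))))
print("vL z91",atz(T,t(249,180),91),atz(T,t(364,176),91), "buf", atz(T,t(262,136),45),atz(T,t(351,131),45))
st=r.get_state(); R=st["orientation"];P=W["pose"]; print(W["K"],W["k1"],"cam in tool",R.T@(P[:3,3]-st["ee_pos"]),R.T@P[:3,:3])
E
```

```text
br [ 693.4 -159.1   17. ]
br [ 695.4 -216.9   17. ]
br [ 510.9 -168.9   17. ]
br [ 513.8 -228.1   17. ]
post [ 547.3 -195.9   85.3]
vL [677.2  69.7  90.6]  vR [681.2 -47.   87.9]
vL z91 [676.3  69.6  91. ] [679.8 -47.   91. ] buf [733.4  58.8  45. ] [738.2 -34.9  45. ]
[[289.8   0.  319. ]
 [  0.  289.8 200.1]
 [  0.    0.    1. ]] 8.597463706364942e-05 cam in tool [  70.8    0.1 -140.6] [[-0.   1.   0.3]
 [ 1.   0.   0. ]
 [ 0.   0.3 -1. ]]
```

Emit:
apply_moves:
  twist:
    - [0,0,0.04]
    - [0,0,0.08]
    - [0,0,0.12]
    - [0,0,0.16]
    - [0,0,0.2]
    - [0,0,0.233]
    - [0,0,0.233]
    - [0,0,0.233]
  offset:
    - [30,-18,0]
    - [70,-42,0]
    - [110,-66,0]
    - [150,-90,0]
    - [190,-114,0]
    - [230,-138,0]
    - [270,-161,0]
    - [310,-185,0]
  hand: [-1,-1,-1,-1,-1,-1,-1,-1]

```text
time_s: 1.6
ee_pos: [424.4, -331.3, 244.8]
orientation: [[0.998, 0.057, 0.001], [0.057, -0.998, -0.001], [0.001, 0.001, -1.0]]
ft_force: [0.1, 0.3, 0.2]
finger_gap: 0.998
grasp_force: 0.0
```

Emit:
apply_moves:
  twist:
    - [0,0,0]
    - [0,0,0]
    - [0,0,0]
    - [0,0,0]
    - [0,0,0]
    - [0,0,0]
    - [0,0,0]
  offset:
    - [32,-33,0]
    - [64,-66,0]
    - [96,-99,0]
    - [120,-122,0]
    - [133,-135,0]
    - [133,-135,0]
    - [133,-135,0]
  hand: [-1,-1,-1,-1,-1,-1,-1]

```text
time_s: 2.3
ee_pos: [548.0, -190.1, 244.5]
orientation: [[0.998, 0.059, -0.001], [0.059, -0.998, -0.0], [-0.001, 0.0, -1.0]]
ft_force: [-1.2, 0.1, -0.4]
finger_gap: 1.0
grasp_force: 0.0
```

```bash
python3 - <<'E'
from h import *
import pickle
st=r.get_state(); W=r.camera_info("wrist"); im=r.snapshot("wrist"); print(st["ee_pos"],st["orientation"],st["time_s"])
pickle.dump((st,W,im),open("w1.pkl","wb")); cv2.imwrite("pics/w1.png",im[:,:,::-1])
E
```

```text
[ 547.99690146 -190.05117502  244.48602679] [[ 9.98261504e-01  5.89378145e-02 -5.51872089e-04]
 [ 5.89376079e-02 -9.98261595e-01 -3.83354220e-04]
 [-5.73506771e-04  3.50161739e-04 -9.99999774e-01]] 2.3
```

View pics/w1.png

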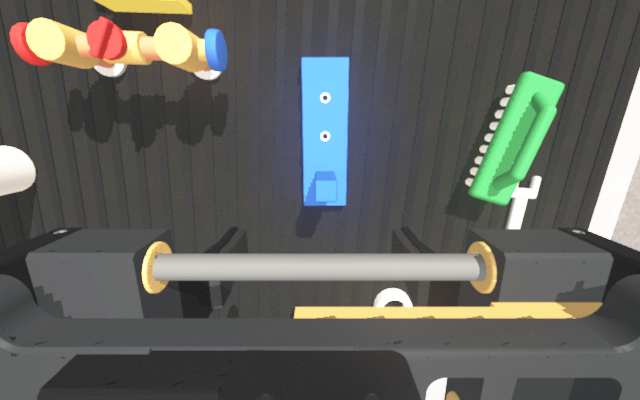

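The wrist picture shows the bracket straight ahead, with nose corners at (302,58) and (349,58), rear corners at (304,206) and (346,205), and the post top around (326,190). The valve tops are visible at upper left, along with the buffer's front edge at about (150,9).

```bash
python3 - <<'E'
from h import *
import pickle
np.set_printoptions(precision=1,suppress=True)
st,W,im=pickle.load(open("w1.pkl","rb"))
hsv=cv2.cvtColor(im,cv2.COLOR_RGB2HSV); m=cv2.inRange(hsv,(100,120,60),(125,255,255)); m[:,:260]=0;m[:,400:]=0;m[215:]=0
# silhouette fit: bracket x,y,yaw,z-base
def pts(p,box):
    x0,x1,y0,y1,z0,z1=box; c,s=np.cos(p[2]),np.sin(p[2])
    return np.array([[p[0]+c*a-s*b,p[1]+s*a+c*b,p[3]+z] for a in(x0,x1) for b in(y0,y1) for z in(z0,z1)])
F=(-35,145,-28,28,0,12);Q=(-12,12,-12,12,0,78)
def fit(views,p0):
    def cost(p):
        t=0
        for info,mask in views:
            s=np.zeros((1600,2560),np.uint8)
            for b in(F,Q):
                h=cv2.convexHull(((proj(info,pts(p,b))+.5)*4*16-8).astype(np.int32)); cv2.fillConvexPoly(s,h,255,shift=4)
            t+=np.abs(cv2.resize(s,(640,400),interpolation=cv2.INTER_AREA).astype(float)-mask).sum()/255
        return t
    from scipy.optimize import minimize
    b=minimize(cost,p0,method="Nelder-Mead",options=dict(initial_simplex=np.array(p0)+np.vstack([np.zeros(4),np.diag([4,4,.05,6])]),xatol=.02,fatol=.5))
    return b.x,b.fun
T=r.camera_info("top");S=r.camera_info("side")
ms=[(W,m)]
for n,i in(("top",T),("side",S)):
    a=cv2.cvtColor(cv2.imread(f"pics/{n}0.png"),cv2.COLOR_BGR2HSV); k=cv2.inRange(a,(100,110,50),(125,255,255))
    _,l,s,_=cv2.connectedComponentsWithStats(k); k=((l==1+s[1:,4].argmax())*255).astype(np.uint8); ms.append((i,k))
p0=[547.5,-196.3,.058,5]
for v in ([ms[0]],[ms[1],ms[2]],ms): x,f=fit(v,p0); print(x,np.degrees(x[2]),f,[int((q[1]>0).sum()) for q in v])
E
```

```text
[ 547.8 -197.2    0.1    4.6] 3.5604915532479477 340.14509803921567 [6657]
[ 550.2 -195.8    0.1    4.7] 2.9219351786513545 2804.7098039215684 [1644, 1109]
[ 547.8 -197.1    0.1    4.6] 3.45220202684539 3163.5372549019608 [6657, 1644, 1109]
```

Emit:
apply_moves:
  twist:
    - [0,0,0]
    - [0,0,0]
    - [0,0,0]
    - [0,0,0]
    - [0,0,0]
    - [0,0,0]
    - [0,0,0]
    - [0,0,0]
  offset:
    - [-0.6,7,20]
    - [-0.6,7,55]
    - [-0.6,7,95]
    - [-0.6,7,130]
    - [-0.6,7,160]
    - [-0.6,7,176]
    - [-0.6,7,176]
    - [-0.6,7,176]
  hand: [-1,-1,-1,-1,-1,-1,-1,-1]

```text
time_s: 3.15
ee_pos: [547.6, -198.3, 68.8]
orientation: [[0.998, 0.056, -0.0], [0.056, -0.998, -0.0], [-0.0, 0.0, -1.0]]
ft_force: [-0.2, 0.5, 0.3]
finger_gap: 1.0
grasp_force: 0.0
```

Emit:
apply_moves:
  twist:
    - [0,0,0]
    - [0,0,0]
    - [0,0,0]
    - [0,0,0]
    - [0,0,0]
    - [0,0,0]
    - [0,0,0]
    - [0,0,0]
  offset:
    - [0,0,0]
    - [0,0,0]
    - [0,0,0]
    - [0,0,0]
    - [0,0,0]
    - [0,0,0]
    - [0,0,0]
    - [0,0,0]
  hand: [1,1,1,1,1,1,1,1]

```text
time_s: 3.95
ee_pos: [547.9, -197.1, 68.5]
orientation: [[0.998, 0.058, -0.0], [0.058, -0.998, 0.0], [-0.0, -0.0, -1.0]]
ft_force: [-0.1, -0.3, 1.5]
finger_gap: 0.355
grasp_force: 0.0
```

Emit:
apply_moves:
  twist:
    - [0,0,0]
    - [0,0,0]
    - [0,0,0]
    - [0,0,0]
    - [0,0,0]
    - [0,0,0]
  offset:
    - [0,0,0]
    - [0,0,0]
    - [0,0,0]
    - [0,0,0]
    - [0,0,0]
    - [0,0,0]
  hand: [1,1,1,1,1,1]

```text
time_s: 4.55
ee_pos: [547.9, -197.2, 68.5]
orientation: [[0.998, 0.058, -0.0], [0.058, -0.998, 0.0], [-0.0, -0.0, -1.0]]
ft_force: [0.0, 0.0, -0.1]
finger_gap: 0.27
grasp_force: 30.0
```

Emit:
apply_moves:
  twist:
    - [0,0,0]
    - [0,0,0]
    - [0,0,0]
    - [0,0,0]
    - [0,0,0]
    - [0,0,0]
    - [0,0,0]
    - [0,0,0]
  offset:
    - [0,0,-3]
    - [0,0,-6]
    - [-12,0,-8]
    - [-28,0,-8]
    - [-44,0,-8]
    - [-56,0,-8]
    - [-60,0,-8]
    - [-60,0,-8]
  hand: [1,1,1,1,1,1,1,1]

```text
time_s: 5.35
ee_pos: [487.5, -200.8, 76.7]
orientation: [[0.998, 0.057, -0.0], [0.057, -0.998, 0.0], [-0.0, -0.0, -1.0]]
ft_force: [0.2, -0.8, -2.0]
finger_gap: 0.273
grasp_force: 30.0
```

```bash
python3 - <<'E'
from h import *
import pickle
st=r.get_state(); W=r.camera_info("wrist"); im=r.snapshot("wrist"); print(st["ee_pos"],st["orientation"],st["ft_force"],st["moment"])
pickle.dump((st,W,im),open("w2.pkl","wb")); cv2.imwrite("pics/w2.png",im[:,:,::-1])
E
```

```text
[ 487.48102483 -200.77890774   76.72219177] [[ 9.98379229e-01  5.69113457e-02 -1.17084456e-04]
 [ 5.69113591e-02 -9.98379229e-01  1.14275581e-04]
 [-1.10391112e-04 -1.20753802e-04 -9.99999987e-01]] [ 0.15444172 -0.80693029 -1.96209397] [ 0.00463062  0.09464705 -0.01452027]
```

View pics/w2.png

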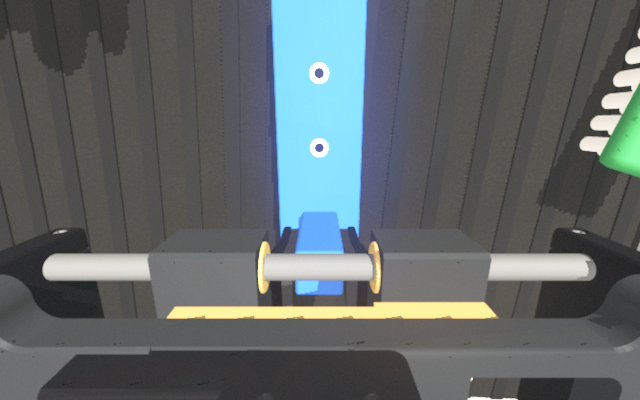

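The bracket is held straight in the grip: both holes are at column 319 and the post is centred. Next I'll refine the manifold pose from the earlier wrist picture.

```bash
python3 - <<'E'
from h import *
a=cv2.imread("pics/w1.png")[0:110,0:240]; cv2.imwrite("pics/w1c.png",cv2.resize(a,(720,330),interpolation=2))
a=cv2.imread("pics/top0.png")[108:164,280:364]; cv2.imwrite("pics/topc2.png",cv2.resize(a,None,fx=8,fy=8,interpolation=2))
E
```

```text
(no output)
```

View pics/w1c.png

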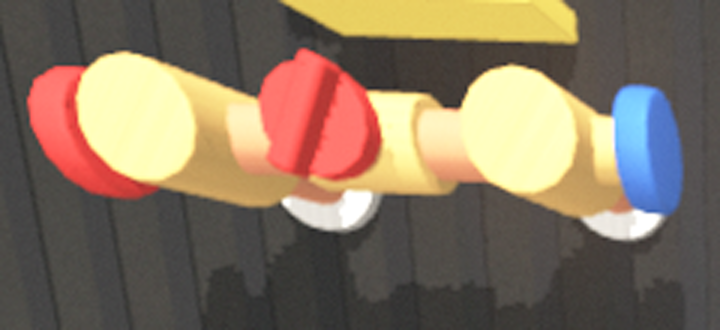

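View pics/topc2.png

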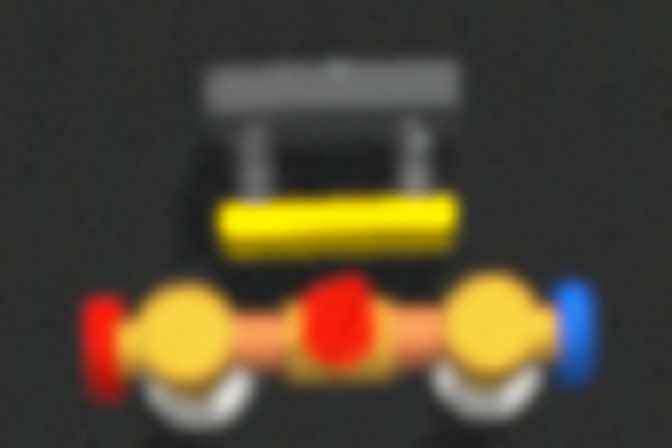

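The crops show the valve tops at w1c (136,116) and (518,130), and at topc2 (187,330) and (492,319). The buffer's lower front corners in w1c are (345,35) and (577,43), and its upper front edge in topc2 runs from (218,240) to (458,229).

```bash
python3 - <<'E'
from h import *
import pickle
np.set_printoptions(precision=1,suppress=True)
st,W,im=pickle.load(open("w1.pkl","rb")); T=r.camera_info("top");S=r.camera_info("side")
w=lambda x,y:((x+.5)/3-.5,(y+.5)/3-.5)
t=lambda x,y:((x+.5)/8+279.5,(y+.5)/8+107.5)
s=lambda x,y:((x+.5)/3+179.5,(y+.5)/3+109.5)
L=(0,58,86);R=(0,-58,86)
obs=[(W,w(136,116),L),(W,w(518,130),R),(W,w(345,35),(50,45,2)),(W,w(577,43),(50,-45,2)),
(T,t(187,330),L),(T,t(492,319),R),(T,t(218,241),(50,45,40)),(T,t(458,229),(50,-45,40)),(S,s(301,311),L),(S,s(330,226),R)]
def X(p,q): c,n=np.cos(p[2]),np.sin(p[2]); return np.array([p[0]+c*q[0]-n*q[1],p[1]+n*q[0]+c*q[1],5+q[2]])
def res(p,o): return np.concatenate([(proj(i,X(p,q))[0]-u)*(4.5/1) *(1 if i is not W else 1/4.0) if 0 else (proj(i,X(p,q))[0]-u) for i,u,q in o])
for o in(obs,obs[:4],obs[4:8],[obs[k] for k in(0,1,4,5)]):
    a=least_squares(res,[678,11,.03],x_scale=[1,1,.01],args=(o,),loss="soft_l1"); print(a.x,np.degrees(a.x[2])); 
    print(res(a.x,o).reshape(-1,2).tolist() if o is obs else "")
for n,i,p in(("vL",L,(obs[0],obs[4])),("vR",R,(obs[1],obs[5]))): print(n,tri(*[(a[0],a[1]) for a in p]))
E
```

```text
[679.2  10.4   0. ] 1.5086985711926002
[[-0.10913971587581273, 0.23055819602291905], [0.011932549931970016, 0.08795909283239212], [-0.9071076967310745, -0.30995049345050596], [0.33496370979270296, -0.11983725889791685], [0.1146670541455137, 0.4028194770350808], [0.12779407696677936, 0.5794419258305084], [0.8533724722674378, -1.0102432824905918], [-0.6542073936196289, -0.41357889121781], [0.22382484750119147, -0.4011400595260284], [0.4357309744706299, -0.8920019312413956]]
[679.2  10.3   0. ] 1.4841997855996811

[678.9  10.6   0. ] 1.976790837835128

[679.4  10.4   0. ] 1.4792157705553823

vL [678.5  68.8  90.6]
vR [681.8 -47.2  90.5]
```

Emit:
apply_moves:
  twist:
    - [0,0,0.005]
    - [0,0,0.01]
    - [0,0,0.015]
    - [0,0,0.02]
    - [0,0,0.025]
    - [0,0,0.03]
    - [0,0,0.034]
    - [0,0,0.034]
  offset:
    - [0.6,-10,0]
    - [2.3,-40,0]
    - [4.4,-80,0]
    - [6.7,-120,0]
    - [8.9,-160,0]
    - [10.6,-190,0]
    - [11.5,-206,0]
    - [11.5,-206,0]
  hand: [1,1,1,1,1,1,1,1]

```text
time_s: 6.2
ee_pos: [487.2, 8.7, 76.5]
orientation: [[1.0, 0.028, -0.001], [0.028, -1.0, 0.001], [-0.001, -0.001, -1.0]]
ft_force: [0.6, -0.3, -1.9]
finger_gap: 0.278
grasp_force: 30.0
```

Emit:
apply_moves:
  twist:
    - [0,0,0]
    - [0,0,0]
    - [0,0,0]
    - [0,0,0]
    - [0,0,0]
    - [0,0,0]
  offset:
    - [0,0,2]
    - [0,0,4]
    - [0,0,6]
    - [0,0,7]
    - [0,0,7]
    - [0,0,7]
  hand: [1,1,1,1,1,1]

```text
time_s: 6.8
ee_pos: [487.6, 5.3, 69.5]
orientation: [[1.0, 0.023, -0.0], [0.023, -1.0, 0.0], [-0.0, -0.0, -1.0]]
ft_force: [0.6, 0.4, -1.2]
finger_gap: 0.274
grasp_force: 30.0
```

```bash
python3 - <<'E'
from h import *
np.set_printoptions(precision=4,suppress=True)
st=r.get_state(); W=r.camera_info("wrist"); im=r.snapshot("wrist"); print(st["ee_pos"],st["orientation"],st["ft_force"],st["moment"])
m=cv2.inRange(cv2.cvtColor(im,cv2.COLOR_RGB2HSV),(95,120,60),(125,255,255)); 
E=[]
for v in range(20,190,10):
    c=np.where(m[v,200:440])[0]+200; E.append((atz(W,(c.min()-.5,v),17),atz(W,(c.max()+.5,v),17)))
E=np.array(E)
for k in(0,1): f=np.polyfit(E[:,k,0],E[:,k,1],1); print("edge yaw",np.degrees(np.arctan(f[0])))
mid=E.mean(1); f=np.polyfit(mid[:,0],mid[:,1],1); print("yaw",np.degrees(np.arctan(f[0])),"y at tcp,nose",np.polyval(f,[st["ee_pos"][0],st["ee_pos"][0]+145]),"width",np.abs(E[:,0,1]-E[:,1,1])[[0,8,16]])
X0,Y0,a=679.2,10.4,np.radians(1.5)
for x in (st["ee_pos"][0],st["ee_pos"][0]+145): print("line y", Y0+(x-X0)*np.tan(a))
E
```

```text
[487.6117   5.2888  69.4687] [[ 0.9997  0.0231 -0.0002]
 [ 0.0231 -0.9997  0.    ]
 [-0.0002 -0.     -1.    ]] [ 0.5689  0.3699 -1.2236] [-0.0062  0.0692  0.0213]
edge yaw 1.180434783503194
edge yaw 1.4524688467856335
yaw 1.3164632724670826 y at tcp,nose [5.4497 8.7819] width [56.7384 56.8021 56.8743]
line y 5.383084019095558
line y 9.180042646627665
```

Emit:
apply_moves:
  twist:
    - [0,0,-0.003]
    - [0,0,-0.003]
    - [0,0,-0.003]
    - [0,0,-0.003]
    - [0,0,-0.003]
    - [0,0,-0.003]
    - [0,0,-0.003]
    - [0,0,-0.003]
  offset:
    - [5,0,0]
    - [17,0,0]
    - [30,-0.1,0]
    - [43,-0.2,0]
    - [56,-0.2,0]
    - [69,-0.3,0]
    - [80,-0.4,0]
    - [85,-0.4,0]
  hand: [1,1,1,1,1,1,1,1]

```text
time_s: 7.65
ee_pos: [574.2, 8.0, 69.7]
orientation: [[1.0, 0.027, 0.002], [0.027, -1.0, -0.0], [0.002, 0.0, -1.0]]
ft_force: [-0.2, -0.3, -1.9]
finger_gap: 0.273
grasp_force: 30.0
```

```bash
python3 - <<'E'
from h import *
import pickle
np.set_printoptions(precision=4,suppress=True)
st=r.get_state(); W=r.camera_info("wrist"); im=r.snapshot("wrist"); print(st["ee_pos"],st["orientation"],st["ft_force"],st["moment"],st["time_s"])
pickle.dump((st,W,im),open("w3.pkl","wb"))
a=cv2.resize(im[:240,:,::-1],None,fx=1.25,fy=1.25,interpolation=2); cv2.imwrite("pics/w3.png",a)
E
```

```text
[574.1957   8.0003  69.6876] [[ 0.9996  0.027   0.0018]
 [ 0.027  -0.9996 -0.0003]
 [ 0.0018  0.0004 -1.    ]] [-0.2448 -0.3208 -1.871 ] [-0.0031  0.0921 -0.0637] 7.65
```

View pics/w3.png

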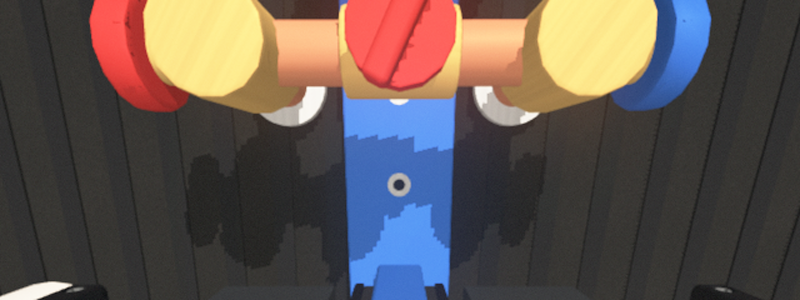

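The bracket is centred: its foot edges are at columns 344 and 455 and the flange inner edges at 326 and 473, and both pairs have their midpoint at 399.5. The knob is untouched. Next is a slow approach to contact.

Emit:
apply_moves:
  twist:
    - [0,0,0]
    - [0,0,0]
    - [0,0,0]
    - [0,0,0]
    - [0,0,0]
    - [0,0,0]
    - [0,0,0]
    - [0,0,0]
  offset:
    - [1.5,0,0]
    - [3,0,0]
    - [5,0,0]
    - [7,0,0]
    - [8,0,0]
    - [8,0,0]
    - [8,0,0]
    - [8,0,0]
  hand: [1,1,1,1,1,1,1,1]

```text
time_s: 8.5
ee_pos: [580.4, 8.3, 69.5]
orientation: [[1.0, 0.027, -0.0], [0.027, -1.0, 0.0], [-0.0, -0.0, -1.0]]
ft_force: [-0.5, 0.1, -1.6]
finger_gap: 0.273
grasp_force: 30.0
```

Emit:
apply_moves:
  twist:
    - [0,0,0]
    - [0,0,0]
    - [0,0,0]
    - [0,0,0]
    - [0,0,0]
    - [0,0,0]
    - [0,0,0]
    - [0,0,0]
  offset:
    - [1,0,0]
    - [2,0,0]
    - [3,0,0]
    - [4,0,0]
    - [5,0,0]
    - [6,0,0]
    - [6,0,0]
    - [6,0,0]
  hand: [1,1,1,1,1,1,1,1]

```text
time_s: 9.3
ee_pos: [585.5, 8.6, 69.3]
orientation: [[1.0, 0.027, -0.002], [0.027, -1.0, 0.0], [-0.002, -0.0, -1.0]]
ft_force: [-4.0, -1.1, -0.6]
finger_gap: 0.275
grasp_force: 30.0
```

Emit:
apply_moves:
  twist:
    - [0,0,0]
    - [0,0,0]
    - [0,0,0]
    - [0,0,0]
    - [0,0,0]
    - [0,0,0]
    - [0,0,0]
    - [0,0,0]
  offset:
    - [1,0,0]
    - [2,0,0]
    - [3,0,0]
    - [4,0,0]
    - [5,0,0]
    - [6,0,0]
    - [6,0,0]
    - [6,0,0]
  hand: [1,1,1,1,1,1,1,1]

```text
time_s: 10.1
ee_pos: [590.3, 8.8, 69.3]
orientation: [[1.0, 0.027, -0.005], [0.027, -1.0, 0.0], [-0.005, -0.001, -1.0]]
ft_force: [-7.9, -0.5, 2.4]
finger_gap: 0.273
grasp_force: 30.0
```

```bash
cat > chk.py <<'E'
from h import *
np.set_printoptions(precision=3,suppress=True)
for i in range(4):
    r.snapshot("wrist"); st=r.get_state(); print(st["ee_pos"],st["ft_force"],st["moment"],st["time_s"])
print(st["orientation"],st["finger_gap"])
E
python3 chk.py
```

```text
[590.289   8.801  69.268] [-7.944 -0.254  1.896] [-0.216  1.217 -0.067] 10.15
[590.288   8.805  69.28 ] [-7.704 -1.434  1.218] [-0.158  1.181 -0.049] 10.2
[590.306   8.791  69.283] [-8.522 -0.898  2.342] [-0.167  1.24  -0.022] 10.25
[590.279   8.783  69.266] [-8.331 -0.853  1.862] [-0.213  1.237 -0.042] 10.3
[[ 1.     0.027 -0.005]
 [ 0.027 -1.     0.   ]
 [-0.005 -0.001 -1.   ]] 0.2735705254981021
```

Emit:
apply_moves:
  twist:
    - [0,0,0]
    - [0,0,0]
    - [0,0,0]
    - [0,0,0]
    - [0,0,0]
    - [0,0,0]
    - [0,0,0]
    - [0,0,0]
  offset:
    - [1,0,0]
    - [2,0,0]
    - [3,0,0]
    - [3.5,0,0]
    - [3.5,0,0]
    - [3.5,0,0]
    - [3.5,0,0]
    - [3.5,0,0]
  hand: [1,1,1,1,1,1,1,1]

```text
time_s: 11.1
ee_pos: [592.8, 8.9, 69.2]
orientation: [[1.0, 0.027, -0.007], [0.027, -1.0, 0.001], [-0.007, -0.001, -1.0]]
ft_force: [-9.7, -0.9, 2.9]
finger_gap: 0.273
grasp_force: 30.0
```

```bash
python3 chk.py; python3 - <<'E'
from h import *
im=r.snapshot("wrist"); t=r.snapshot("top"); s=r.snapshot("side")
a=cv2.resize(im[:240,:,::-1],None,fx=1.25,fy=1.25); b=cv2.resize(t[105:165,270:370,::-1],(400,240),interpolation=2); c=cv2.resize(s[160:250,230:380,::-1],(400,240),interpolation=2)
cv2.imwrite("pics/fin.png",np.vstack([a,np.hstack([b,c])]))
E
```

```text
[592.802   8.929  69.192] [-9.168 -0.927  3.43 ] [-0.283  1.414 -0.048] 11.15
[592.813   8.951  69.202] [-8.913 -0.281  3.07 ] [-0.213  1.357 -0.057] 11.2
[592.825   8.929  69.22 ] [-9.832 -1.476  3.887] [-0.281  1.426 -0.052] 11.25
[592.8     8.935  69.188] [-8.678 -0.832  2.583] [-0.273  1.407 -0.086] 11.3
[[ 1.     0.027 -0.007]
 [ 0.027 -1.     0.001]
 [-0.007 -0.001 -1.   ]] 0.2732869037196672
```

View pics/fin.png

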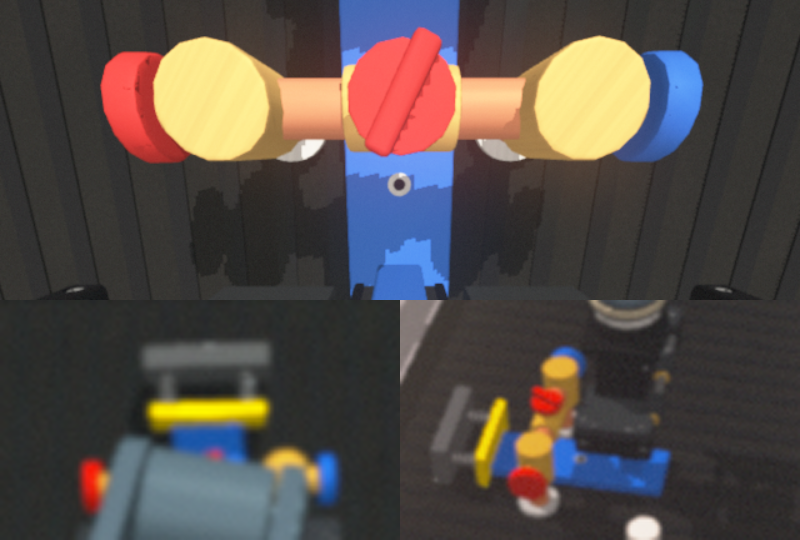

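The nose is square on the yellow plate, which has moved in. The foot is centred between the valves and the knob is unturned. I'll push slightly harder and hold.

Emit:
apply_moves:
  twist:
    - [0,0,0]
    - [0,0,0]
    - [0,0,0]
    - [0,0,0]
    - [0,0,0]
    - [0,0,0]
    - [0,0,0]
    - [0,0,0]
  offset:
    - [0.7,0,0]
    - [1.5,0,0]
    - [1.5,0,0]
    - [1.5,0,0]
    - [1.5,0,0]
    - [1.5,0,0]
    - [1.5,0,0]
    - [1.5,0,0]
  hand: [1,1,1,1,1,1,1,1]

```text
time_s: 12.25
ee_pos: [593.9, 9.0, 69.1]
orientation: [[1.0, 0.027, -0.008], [0.027, -1.0, 0.001], [-0.008, -0.001, -1.0]]
ft_force: [-10.6, -2.1, 3.8]
finger_gap: 0.276
grasp_force: 30.0
```

Emit:
apply_moves:
  twist:
    - [0,0,0]
    - [0,0,0]
    - [0,0,0]
    - [0,0,0]
    - [0,0,0]
    - [0,0,0]
    - [0,0,0]
    - [0,0,0]
  offset:
    - [0,0,0]
    - [0,0,0]
    - [0,0,0]
    - [0,0,0]
    - [0,0,0]
    - [0,0,0]
    - [0,0,0]
    - [0,0,0]
  hand: [1,1,1,1,1,1,1,1]

```text
time_s: 13.05
ee_pos: [593.9, 9.0, 69.2]
orientation: [[1.0, 0.027, -0.008], [0.027, -1.0, 0.001], [-0.008, -0.001, -1.0]]
ft_force: [-10.6, -1.6, 2.5]
finger_gap: 0.273
grasp_force: 30.0
```

Emit:
apply_moves:
  twist:
    - [0,0,0]
    - [0,0,0]
    - [0,0,0]
    - [0,0,0]
    - [0,0,0]
    - [0,0,0]
    - [0,0,0]
    - [0,0,0]
  offset:
    - [0,0,0]
    - [0,0,0]
    - [0,0,0]
    - [0,0,0]
    - [0,0,0]
    - [0,0,0]
    - [0,0,0]
    - [0,0,0]
  hand: [1,1,1,1,1,1,1,1]

```text
time_s: 13.85
ee_pos: [593.9, 9.0, 69.2]
orientation: [[1.0, 0.027, -0.008], [0.027, -1.0, 0.001], [-0.008, -0.001, -1.0]]
ft_force: [-10.7, -0.8, 3.3]
finger_gap: 0.275
grasp_force: 30.0
```

Emit:
apply_moves:
  twist:
    - [0,0,0]
    - [0,0,0]
    - [0,0,0]
    - [0,0,0]
    - [0,0,0]
    - [0,0,0]
    - [0,0,0]
    - [0,0,0]
  offset:
    - [0,0,0]
    - [0,0,0]
    - [0,0,0]
    - [0,0,0]
    - [0,0,0]
    - [0,0,0]
    - [0,0,0]
    - [0,0,0]
  hand: [1,1,1,1,1,1,1,1]

```text
time_s: 14.65
ee_pos: [593.9, 9.0, 69.1]
orientation: [[1.0, 0.027, -0.008], [0.027, -1.0, 0.001], [-0.008, -0.001, -1.0]]
ft_force: [-10.4, -2.0, 3.7]
finger_gap: 0.277
grasp_force: 30.0
```

```bash
python3 chk.py; python3 - <<'E'
from h import *
print(r.sign_off())
E
```

```text
[593.814   9.017  69.135] [-10.018  -1.115   3.86 ] [-0.259  1.476 -0.094] 14.7
[593.852   9.005  69.153] [-10.475  -0.597   2.994] [-0.295  1.501 -0.075] 14.75
[593.868   8.985  69.148] [-10.873  -2.839   3.152] [-0.266  1.5   -0.045] 14.8
[593.891   8.987  69.159] [-10.69   -1.499   2.79 ] [-0.267  1.492 -0.109] 14.85
[[ 1.     0.027 -0.008]
 [ 0.027 -1.     0.001]
 [-0.008 -0.001 -1.   ]] 0.27198334347532616
the job is handed in; nothing more can be done
None
```

The job is handed in: the bracket's nose sits square and centred on the buffer plate, still gripped and pushed with about 10.5 N at the wrist (part of it mat friction), after a hold of over two seconds; the knob was not turned and the arm stayed clear of the other things on the mat.

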